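# Slide a spacer along the rail into the corner pocket of a checking plate

### The job

On the grey checking plate, use a fingertip to push the long two-hole steel spacer flat against the plate's long rail, close to where it lies, and then slide it along the rail, keeping it against the rail, fully home into the corner pocket at the rail's end. Only push it: never grip, lift or tip it. Leave everything else where it is, and finish with the hand clear.

Things in the scene. Friction and masses are not known exactly. Their poses are not given: they have to be found in the camera images.
- plate: Checking plate, screwed down: grey base 200 (x) x 360 (y) x 8 mm thick; origin at the centre of its underside. Aluminium walls 12 mm high (tops 20 mm above the origin) stand on it: a long rail, an end stop and a short lip, which together form the corner pocket, 43 mm wide and 35 mm deep, open towards -y and above.
- rail_face (a point): Foot of the rail's inner face, middle of its length: x = +80, y = 0, z = +8 mm in the plate's frame. The rail runs along the plate's y at its +x edge (y from -180 to +164 mm), 14 mm thick.
- stop_face (a point): Foot of the end stop's inner face, which closes the rail's +y end: x = +60, y = +150, z = +8 mm in the plate's frame. The stop is 14 mm thick and spans x from +25 to +94 mm.
- lip_face (a point): Foot of the lip's inner face at the pocket's mouth: x = +37, y = +115, z = +8 mm in the plate's frame. The lip faces the rail, is 12 mm thick and runs to the end stop; before it, down to about y = +94 mm, a flare turned 0.5 rad away from the rail leads in.
- pocket (a point): Where the centre of the spacer's underside lies when it is fully home: x = +60, y = +120, z = +8 mm in the plate's frame (the top face of the base). Axes parallel to the plate's. 25 mm of the spacer then still stick out of the pocket's mouth.
- spacer: Loose plain steel bar with two bolt-hole marks on top, 40 (x) x 60 (y) x 18 mm high, 0.2 to 0.35 kg, lying flat on the plate off the rail. Origin at the centre of its underside, y along its length; symmetrical, either end may go first. It starts turned up to 0.5 rad from the rail. Pushed at its middle it may jam askew on the rail; pressing the end that stands off then swings it flat.
- short_spacer: Bystander on the plate: square steel spacer 40 x 40 x 18 mm with one hole mark; origin at the centre of its underside.
- ring_spacer: Bystander on the plate: steel ring, 40 mm across, 18 mm high; origin at the centre of its underside.
- socket: Bystander on the plate: upright steel wrench socket, 28 mm across, 38 mm high; origin at the centre of its underside.
- tall_socket: Bystander on the bench: upright steel socket, 26 mm across, 65 mm high; origin at the centre of its underside.
- wrench: Bystander on the bench: steel wrench about 200 mm long lying flat; origin under its middle.
- oil_filter: Bystander on the bench: blue can-shaped oil filter, 76 mm across, 88 mm high; origin at the centre of its underside.
- grease_jar: Bystander on the bench: amber jar with a steel lid, 60 mm across, 75 mm high; origin at the centre of its underside.
Things that resemble listed ones, but are neither listed nor needed, are in the scene too. What is shaped like the spacer but black or purple is not meant.

How it is judged:
By the outcome, as a careful person would: the job done as asked, in the order asked, and still so for the second after the job is handed in, with the robot touching nothing.
It also fails if it takes over 54 s, if anything falls off the work surface, if the arm or the gripper's body presses on something with over 40 N, if the wrist force passes 120 N, or if a joint passes its speed limit or range.

### The arm

A 7-joint arm with a two-finger parallel gripper is mounted at the origin on the work surface. World frame = base frame: x ahead of the robot, y to its left, z up, the work surface at z = 0. Lengths are in m, angles in rad, forces in N, time in s.
With the tool pointing down it reaches from about 0.4 to 0.925 m from the base axis. Payload 5.6 kg.
Tool frame: the origin (TCP) lies at the very end of the fingers, on their centre line; the grasp point (between the pads) lies 19 mm behind it; z points along the fingers, y is the line along which they close (so a half turn about z gives the same grasp; the last joint's range is limited). The gripper opens to 85 mm and grips with 20 to 120 N. Pads are 22 mm wide; open, the fingers measure 114 mm over their backs; the gripper's body (76 mm by 85 mm) begins 54 mm behind the grasp point. The pads swing forward as they close: fully open they stand 13 mm farther back than shut.
Start: joints at [-1.226, 0.468, -0.012, 1.603, 0.006, 1.071, -0.056], TCP at [0.246, 0.602, 0.231] pointing down, gripper open.
Joint ranges: [-2.53, 2.53], [-0.31, 2.02], [-1.57, 1.55], [0.28, 2.44], [-1.29, 4.43], [0.15, 1.84], [-2.92, 2.92]. Speed limits (rad/s): [2.57, 2.57, 3.14, 3.14, 3.14, 3.14, 3.14].

### API

Orientations are given as a unit quaternion [x, y, z, w].
In Python, from plant import bot gives the robot as it stands.
- The arm moves only by the tool step_arm, never from a script. Its argument "increments" is a list that holds one entry, the list of rows, each a list of 4 numbers: the shift along the tool's x, y, z in units of 0.25 m (1.0 is 0.25 m), then the turn about the tool's z in units of 90 degrees (1.0 is 90 degrees). In form: [[[dx, dy, dz, turn], ...]]. A call has exactly 8 rows; each row shifts and turns the commanded pose from where the row before left it, along the tool's axes as they then stand; what a row does not reach is not made up. A row lasts 1/12 s, in which the tool goes at most 41.7 mm and 7.16 degrees, less where a joint would pass 70% of its speed; a pose out of reach is approached as far as the arm can. A call with a number of a shift or a turn outside -1 to 1 is refused whole. A call with a gripper value outside its range is refused whole. "hand" is the opening, from 0 (shut) to 1 (fully open), set as the call begins (left out, the last holds). The fingers move at their own pace and stop on an object; "force" is the grip in N (left out, the last holds). Time passes only in rows, so rows that do not move let the fingers close, or fill a call up. It gives the time, the measured TCP pose, the force, the opening and the grip force at its end, in the units of the state.
- bot.state(): the state, without advancing time (a new reading comes with each control period).
- bot.get_image(name): name is "scene" or "top" or "wrist"; returns the picture (480x640x3 uint8, red, green, blue); there is no depth.
- bot.camera_info(name): a dict with "fov_y" (degrees; the focal length in pixels is half the picture's height over the tangent of half this angle, whatever the lens; pixels are square), "cx", "cy" (the principal point, pixels), "distortion" ([k1, k2, p1, p2, k3] as OpenCV has them; the pictures are not rectified), "view" (4x4, takes a point from world to camera coordinates). Camera axes: x right, y down, z forward; pixel columns grow to the right and rows downward; lengths in m; the calibration is good to about 2 mm. A picture is of the moment at which its call begins: read the wrist's pose just before it. camera_info takes no time and is no camera call; for the wrist camera it gives the pose at the moment of the call.
- bot.close_job(): hands the job in; it is judged then, once.
The state is a dict: "clock": time; "joints": joint angles; "qd": joint speeds; "joint_efforts": joint torques, N m; "position": TCP position; "orientation": TCP orientation; "wrist_force": force on the tool from outside, world axes, zero at the start; "wrist_torque": the same for the moment, N m; "width": opening from 0.0 (shut) to 1.0 (fully open); "grip_force": force on a finger pad.
Only numpy, scipy, OpenCV 4.12 (cv2) and the standard library are available. Lean on these libraries where they do the work, as an engineer would, in place of code of your own. Each camera call takes 0.05 s, during which the arm holds its last target. There are 200 camera calls.

## Working session

There is one attempt and no reset: what is moved stays moved. The work goes in short steps, Python scripts to look and compute and a tool call to move; the robot and the scene stay as the last step left them, time stands still between calls to the robot, and variables do not carry over. Pictures are saved under pics/ and viewed, at most 10 in all, crops included, and the job is handed in when it is done.

Besides the shell and the picture viewer there is one more tool, called after "Call:" as name(argument=value, ...) on one line, values as JSON. step_arm: Moves the arm, as the interface text tells. Its arguments: {"type":"object","properties":{"increments":{"type":"array"},"hand":{"type":"number"},"force":{"type":"number"}},"required":["increments"]}

```bash
mkdir -p pics && python3 - <<'E'
from plant import bot
import cv2,numpy as np
s=bot.state();print(s['clock'],s['position'],s['orientation'],s['width'])
for n in ('top','scene'):
    im=bot.get_image(n);cv2.imwrite(f'pics/{n}0.png',im[:,:,::-1])
    c=bot.camera_info(n);print(n,c['fov_y'],c['cx'],c['cy'],c['distortion'],np.round(c['view'],4).tolist())
E
```

```text
0.0 [0.24565937 0.60117389 0.23031827] [ 1.92699251e-01  9.81257455e-01 -8.92404353e-04 -9.67771801e-05] 0.9995864697036841
top 57.07495241532162 324.53921259761967 230.8841431258252 [-0.07010358  0.          0.          0.          0.        ] [[0.0048, -1.0, 0.006, -0.0009], [-0.9936, -0.0054, -0.1126, 0.5817], [0.1127, -0.0054, -0.9936, 1.1204], [0.0, 0.0, 0.0, 1.0]]
scene 43.22340924297467 312.2900075639757 239.42191842572132 [0.03756285 0.         0.         0.         0.        ] [[-0.7466, 0.6651, 0.0147, 0.428], [0.5178, 0.5948, -0.6149, -0.275], [-0.4177, -0.4515, -0.7885, 1.4819], [0.0, 0.0, 0.0, 1.0]]
```

View pics/top0.png

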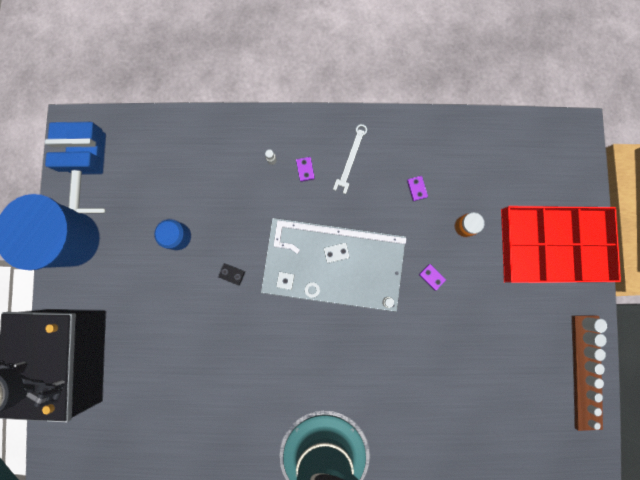

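View pics/scene0.png

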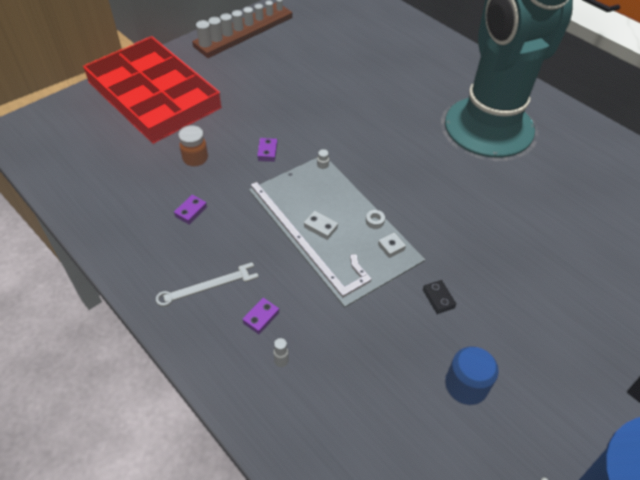

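The top view shows the plate with corners near (273,219), (406,237), (397,311), (262,292). The rail is on its far side, and the stop, lip and pocket are at upper left around (285,237). The two-hole spacer is at (336,253), the short spacer at (286,281), the ring at (312,290) and the socket at (389,302). The scene view agrees.

```bash
cat > h.py <<'E'
from plant import bot
import cv2,numpy as np
def px2w(c,pts,z):
    f=240/np.tan(np.radians(c['fov_y']/2));K=np.array([[f,0,c['cx']],[0,f,c['cy']],[0,0,1]])
    u=cv2.undistortPoints(np.array(pts,float).reshape(-1,1,2),K,np.array(c['distortion'],float)).reshape(-1,2)
    V=np.array(c['view']);R=V[:3,:3];o=-R.T@V[:3,3]
    d=np.c_[u,np.ones(len(u))]@R
    return (o+d*((z-o[2])/d[:,2])[:,None])[:,:2]
def w2px(c,P):
    f=240/np.tan(np.radians(c['fov_y']/2));K=np.array([[f,0,c['cx']],[0,f,c['cy']],[0,0,1]])
    V=np.array(c['view'])
    return cv2.projectPoints(np.array(P,float).reshape(-1,1,3),cv2.Rodrigues(V[:3,:3])[0],V[:3,3],K,np.array(c['distortion'],float))[0].reshape(-1,2)
E
python3 - <<'E'
from h import *
c=bot.camera_info('top')
P=px2w(c,[(273,219),(406,237),(397,311),(262,292)],.008);print(P.round(4),P.mean(0))
e=(P[0]-P[1]+P[3]-P[2]);print('yaw of plate y',np.degrees(np.arctan2(-e[0],e[1])))
print(np.linalg.norm(P[0]-P[1]),np.linalg.norm(P[1]-P[2]))
print(px2w(c,[(336,253)],.026),px2w(c,[(286,281),(312,290)],.026))
print(bot.camera_info('wrist'))
s=bot.state()
from scipy.spatial.transform import Rotation as R
print(R.from_quat(s['orientation']).as_matrix().round(3))
im=cv2.imread('pics/top0.png')
x=cv2.resize(im[205:325,250:420],None,fx=4.6,fy=4.6,interpolation=cv2.INTER_CUBIC);cv2.imwrite('pics/crop.png',x)
E
```

```text
[[ 0.6158  0.1401]
 [ 0.5693 -0.2161]
 [ 0.3736 -0.1896]
 [ 0.4217  0.1658]] [ 0.49507009 -0.02492933]
yaw of plate y -7.575179190227331
0.35923158380001563 0.19746641122808414
[[ 0.52444991 -0.02823022]] [[0.45092194 0.10150184]
 [0.42808037 0.03378428]]
{'fov_y': 66.25869919260664, 'cx': 323.703986555835, 'cy': 241.8906244812078, 'distortion': array([-0.02806219,  0.        ,  0.        ,  0.        ,  0.        ]), 'view': array([[ 0.37767242,  0.92593868, -0.00104905, -0.64998014],
       [ 0.88884173, -0.36222335,  0.28063256, -0.03538548],
       [ 0.25946855, -0.10691961, -0.9598147 ,  0.37827878],
       [ 0.        ,  0.        ,  0.        ,  1.        ]])}
[[-0.926  0.378 -0.001]
 [ 0.378  0.926 -0.002]
 [-0.    -0.002 -1.   ]]
```

View pics/crop.png

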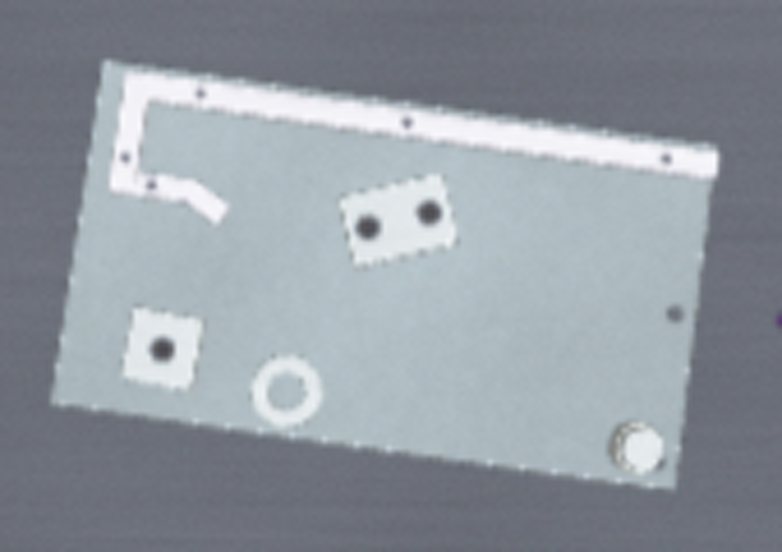

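The crop shows the spacer's +y (left) end standing off the rail. It is turned about 20° relative to the plate and centred near plate (30, 0) mm. I'll shut the fingers, align the tool with the plate and travel above it.

Call:
step_arm(increments=[[[0, 0, 0, -0.055], [0, 0, 0, -0.055], [0, 0, 0, -0.053], [-0.06, -0.12, 0, 0], [-0.06, -0.12, 0, 0], [-0.06, -0.12, 0, 0], [-0.06, -0.12, 0, 0], [-0.06, -0.12, 0, 0]]], hand=0)

```text
clock: 0.77
position: [0.3006, 0.4413, 0.2308]
orientation: [0.066, 0.998, -0.0, -0.0]
wrist_force: [1.3, 0.0, 0.7]
width: 0.001
grip_force: 0.0
```

Call:
step_arm(increments=[[[-0.06, -0.12, 0, 0], [-0.06, -0.12, 0, 0], [-0.06, -0.12, 0, 0], [-0.06, -0.12, 0, 0], [-0.06, -0.12, 0, 0], [-0.06, -0.12, 0, 0], [-0.06, -0.12, 0, 0], [-0.06, -0.12, 0, 0]]])

```text
clock: 1.43
position: [0.3879, 0.1877, 0.2312]
orientation: [0.066, 0.998, 0.0, -0.0]
wrist_force: [0.7, 1.1, 0.4]
width: 0.004
grip_force: 0.0
```

```bash
python3 - <<'E'
from h import *
from scipy.spatial.transform import Rotation as R
s=bot.state();print(s['clock'],s['position'],s['width'],s['wrist_force']);M=R.from_quat(s['orientation']).as_matrix();print(M.round(3))
p=np.array([.473,-.022,.2])-s['position'];print('units',(M.T@p/.25).round(3))
E
```

```text
1.4333 [0.38790502 0.187748   0.23120184] 0.004041101876749375 [0.74233805 1.14038117 0.42134135]
[[-0.991  0.131 -0.   ]
 [ 0.131  0.991  0.   ]
 [ 0.    -0.    -1.   ]]
units [-0.448 -0.787  0.125]
```

Call:
step_arm(increments=[[[-0.063, -0.11, 0, 0], [-0.063, -0.11, 0, 0], [-0.063, -0.11, 0, 0], [-0.063, -0.11, 0.03, 0], [-0.063, -0.11, 0.03, 0], [-0.063, -0.12, 0.03, 0], [-0.063, -0.117, 0.03, 0], [0, 0, 0, 0]]])

```text
clock: 2.1
position: [0.4719, -0.0265, 0.2003]
orientation: [0.07, 0.998, -0.002, -0.0]
wrist_force: [-0.8, 0.0, 0.5]
width: 0.001
grip_force: 0.0
```

```bash
python3 - <<'E'
from h import *
s=bot.state();print(s['clock'],s['position'],s['qd'].round(3) if hasattr(s['qd'],'round') else s['qd'])
c=bot.camera_info('wrist');im=bot.get_image('wrist');cv2.imwrite('pics/w1.png',im[:,:,::-1]);np.save('w1.npy',c,allow_pickle=True)
E
```

```text
2.1 [ 0.47190525 -0.02648164  0.20026142] [-0.053 -0.032 -0.075  0.023 -0.014  0.038 -0.11 ]
```

View pics/w1.png

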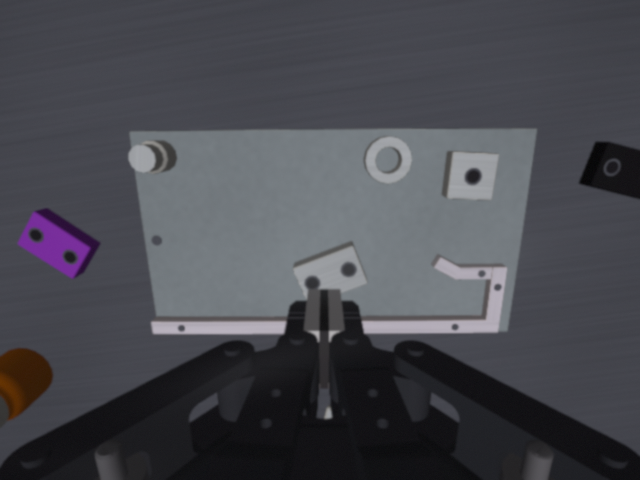

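The wrist view shows the plate's near corners at (130,131) and (536,128), and rail screws at (181,328) and (455,327). The spacer's holes are at (312,283) and (348,269).

```bash
cat >> h.py <<'E'
TH=None
def toplate(w,O,th):
    d=np.atleast_2d(w)-O;ex=np.array([np.cos(th),np.sin(th)]);ey=np.array([-np.sin(th),np.cos(th)])
    return np.c_[d@ex,d@ey]*1000
E
python3 - <<'E'
from h import *
c=np.load('w1.npy',allow_pickle=True).item()
A=px2w(c,[(130,131),(536,128)],.008)
e=A[1]-A[0];th=np.arctan2(-e[0],e[1]);print('wrist',A.round(4),np.linalg.norm(e),np.degrees(th))
ex=np.array([np.cos(th),np.sin(th)])
O=A.mean(0)+.1*ex;print('O wrist',O)
S=px2w(c,[(181,328),(455,327)],.020);print('rail screws',toplate(S,O,th))
H=px2w(c,[(312,283),(348,269)],.026);print('holes',toplate(H,O,th),toplate(H,O,th).mean(0))
# top view
t=bot.camera_info('top');q=lambda a:[(250+(x+.5)/4.6-.5,205+(y+.5)/4.6-.5) for x,y in a]
C=px2w(t,q([(104,61),(718,148),(674,488),(52,403)]),.008)
print('top O',C.mean(0),np.linalg.norm(C[0]-C[1]),np.linalg.norm(C[1]-C[2]))
e=C[0]-C[1]+C[3]-C[2];th2=np.arctan2(-e[0],e[1]);O2=C.mean(0);print(np.degrees(th2))
H=px2w(t,q([(368,227),(429,213)]),.026);print(toplate(H,O2,th2),toplate(H,O2,th2).mean(0))
S=px2w(t,q([(201,93),(666,159)]),.02);print(toplate(S,O2,th2))
s=bot.state();print('tcp plate',toplate(s['position'][:2],O,th),toplate(s['position'][:2],O2,th2),s['orientation'],bot.camera_info('wrist')['view'].round(3))
E
```

```text
wrist [[ 0.3728 -0.1841]
 [ 0.4198  0.1693]] 0.35658307554038843 -7.587255465590659
O wrist [ 0.49541765 -0.02061007]
rail screws [[  86.89083138 -150.10721505]
 [  87.34016178  119.88151238]]
holes [[ 37.13335065 -19.68625751]
 [ 23.53497967  13.50556914]] [30.33416516 -3.09034419]
top O [ 0.49602751 -0.02290096] 0.36089326996338694 0.19746015612128817
-7.640643205371666
[[ 24.09340665  14.70993721]
 [ 36.77354685 -18.57369403]] [30.43347675 -1.93187841]
[[  87.59894454  120.33709288]
 [  86.76449486 -149.70386005]]
tcp plate [[-23.62803479  -5.95913643]] [[-24.53151342  -3.79168351]] [ 6.90610301e-02  9.97611844e-01 -8.23772337e-04 -7.10443118e-04] [[ 0.137  0.991 -0.001 -0.042]
 [ 0.951 -0.131  0.279 -0.478]
 [ 0.277 -0.039 -0.96   0.218]
 [ 0.     0.     0.     1.   ]]
```

Call:
step_arm(increments=[[[0, 0.01, 0.13, 0], [0, 0, 0.13, 0], [0, 0, 0.13, 0], [0, 0, 0.13, 0], [0, 0, 0.12, 0], [0, 0, 0.05, 0], [0, 0, 0.04, 0], [0, 0, 0, 0]]])

```text
clock: 2.82
position: [0.4703, -0.0166, 0.0172]
orientation: [0.065, 0.998, 0.0, -0.002]
wrist_force: [-0.3, 0.8, 0.1]
width: 0.002
grip_force: 0.0
```

```bash
cat >> h.py <<'E'
O=np.array([.4957,-.0218]);TH=np.radians(-7.6)
def tcp():
    from scipy.spatial.transform import Rotation as R
    s=bot.state();M=R.from_quat(s['orientation']).as_matrix()
    print('t',round(s['clock'],2),'tcp plate',toplate(s['position'][:2],O,TH).round(1),'z',round(s['position'][2]*1000,1),'tool y yaw',np.degrees(np.arctan2(-M[0,1],M[1,1])).round(2),'F',np.round(s['wrist_force'],1))
E
python3 -c "
from h import *
tcp()"
```

```text
t 2.82 tcp plate [[-25.9   1.8]] z 17.2 tool y yaw -7.48 F [-0.3  0.8  0.1]
```

Call:
step_arm(increments=[[[-0.02, -0.01, 0.004, 0], [-0.016, 0, 0, 0], [-0.016, 0, 0, 0], [-0.016, 0, 0, 0], [-0.016, 0, 0, 0], [-0.016, 0, 0, 0], [-0.016, 0, 0, 0], [-0.016, 0, 0, 0]]])

```text
clock: 3.48
position: [0.504, -0.0243, 0.0178]
orientation: [0.066, 0.998, 0.0, -0.0]
wrist_force: [-1.6, 0.7, 2.3]
width: 0.002
grip_force: 1.0
```

Call:
step_arm(increments=[[[-0.012, 0, 0, 0], [-0.012, 0, 0, 0], [-0.012, 0, 0, 0], [-0.012, 0, 0, 0], [0, 0, 0, 0], [0, 0, 0, 0], [0, 0, 0, 0], [0, 0, 0, 0]]])

```text
clock: 4.15
position: [0.5163, -0.0262, 0.0179]
orientation: [0.066, 0.998, -0.0, 0.0]
wrist_force: [-0.0, -0.0, 0.0]
width: -0.003
grip_force: 0.0
```

```bash
python3 - <<'E'
from h import *
tcp()
im=bot.get_image('wrist')[:,:,::-1];cv2.imwrite('pics/w2.png',im)
t=cv2.resize(bot.get_image('top')[205:325,250:420,::-1],None,fx=3,fy=3,interpolation=cv2.INTER_CUBIC)
a=im[150:400,180:540]; cv2.imwrite('pics/c2.png',np.vstack([cv2.resize(a,(510,300)),cv2.resize(t,(510,300))]))
E
```

```text
t 4.15 tcp plate [[21.  -1.6]] z 17.9 tool y yaw -7.56 F [-0. -0.  0.]
```

View pics/c2.png

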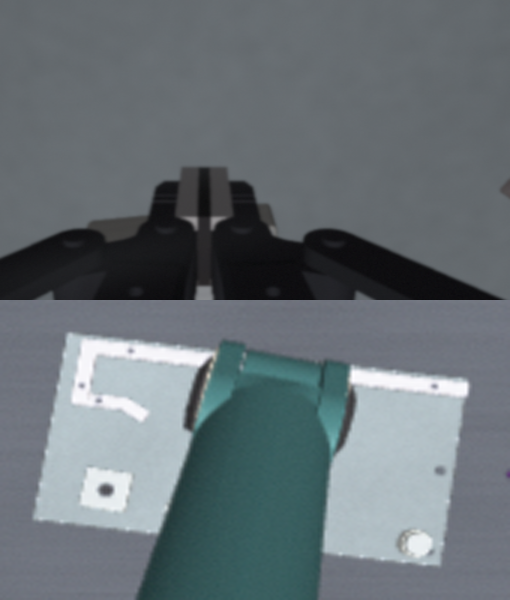

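Both views are mostly hidden by the hand. The spacer's ends peek out at (110,228) and (262,215) in the wrist crop. I'll keep pushing gently and watch the force.

Call:
step_arm(increments=[[[-0.006, 0, 0.006, 0], [-0.006, 0, 0.006, 0], [-0.006, 0, 0, 0], [-0.006, 0, 0, 0], [-0.004, 0, 0, 0], [0, 0, 0, 0], [0, 0, 0, 0], [0, 0, 0, 0]]])

```text
clock: 4.92
position: [0.5233, -0.027, 0.0149]
orientation: [0.066, 0.998, -0.0, 0.0]
wrist_force: [-1.0, -1.4, -0.4]
width: -0.001
grip_force: 0.1
```

```bash
python3 -c "
from h import *
tcp()"
```

```text
t 4.92 tcp plate [[28.  -1.5]] z 14.9 tool y yaw -7.56 F [-1.  -1.4 -0.4]
```

Continue until the force rises.

Call:
step_arm(increments=[[[-0.004, 0, 0, 0], [-0.004, 0, 0, 0], [-0.004, 0, 0, 0], [0, 0, 0, 0], [0, 0, 0, 0], [0, 0, 0, 0], [0, 0, 0, 0], [0, 0, 0, 0]]])

```text
clock: 5.58
position: [0.5251, -0.0267, 0.0147]
orientation: [0.066, 0.998, 0.0, -0.001]
wrist_force: [-5.1, 2.5, 4.0]
width: -0.001
grip_force: 2.4
```

```bash
python3 -c "
from h import *
tcp()"
```

```text
t 5.58 tcp plate [[29.8 -1. ]] z 14.7 tool y yaw -7.53 F [-5.1  2.5  4. ]
```

Call:
step_arm(increments=[[[-0.006, 0, 0, 0], [-0.006, 0, 0, 0], [-0.004, 0, 0, 0], [0, 0, 0, 0], [0, 0, 0, 0], [0, 0, 0, 0], [0, 0, 0, 0], [0, 0, 0, 0]]])

```text
clock: 6.25
position: [0.5252, -0.027, 0.0141]
orientation: [0.066, 0.998, 0.001, -0.005]
wrist_force: [-11.7, 3.7, 8.9]
width: -0.0
grip_force: 6.4
```

```bash
python3 -c "
from h import *
tcp()"
```

```text
t 6.25 tcp plate [[29.9 -1.2]] z 14.1 tool y yaw -7.53 F [-11.7   3.7   8.9]
```

Call:
step_arm(increments=[[[0.04, 0, 0, 0], [0.06, 0, 0, 0], [0.06, 0, -0.02, 0], [0.0, -0.04, -0.1, 0], [0.0, -0.08, -0.12, 0], [0.0, -0.08, -0.12, 0], [0.0, -0.08, -0.12, 0], [0, -0.02, 0, 0]]])

```text
clock: 6.92
position: [0.4844, -0.1017, 0.1405]
orientation: [0.068, 0.998, -0.001, 0.007]
wrist_force: [0.8, -0.7, 0.6]
width: -0.004
grip_force: 0.0
```

```bash
python3 - <<'E'
from h import *
tcp()
c=bot.camera_info('wrist');im=bot.get_image('wrist');cv2.imwrite('pics/w3.png',im[:,:,::-1]);np.save('w3.npy',c,allow_pickle=True)
E
```

```text
t 6.92 tcp plate [[ -0.7 -80.6]] z 140.5 tool y yaw -7.84 F [ 0.8 -0.7  0.6]
```

View pics/w3.png

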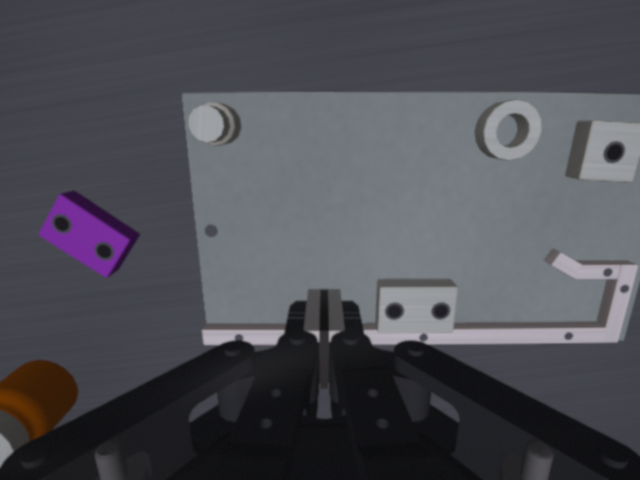

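The spacer now lies flush on the rail, with holes at (395,311) and (441,311). Next I'll work out the pose for the slide.

```bash
python3 - <<'E'
from h import *
c=np.load('w3.npy',allow_pickle=True).item()
print(toplate(px2w(c,[(395,311),(441,311)],.026),O,TH).round(1), toplate(px2w(c,[(239,339),(569,336)],.02),O,TH).round(1));tcp()
E
```

```text
[[ 59.5 -24.8]
 [ 59.8  10.9]] [[  87.6 -148.8]
 [  86.8  121.1]]
t 6.97 tcp plate [[ -2. -80.]] z 138.2 tool y yaw -7.83 F [ 0.3  0.1 -0.6]
```

Call:
step_arm(increments=[[[-0.06, 0.012, 0.06, 0], [-0.06, 0.012, 0.06, 0], [-0.06, 0.012, 0.06, 0], [-0.056, 0.014, 0.06, 0], [0, 0, 0.1, 0], [0, 0, 0.1, 0], [0, 0, 0.05, 0], [0, 0, 0, 0]]])

```text
clock: 7.63
position: [0.5396, -0.0918, 0.0097]
orientation: [0.066, 0.998, -0.0, -0.001]
wrist_force: [-0.1, -0.3, 0.3]
width: -0.001
grip_force: 0.0
```

```bash
python3 -c "
from h import *
tcp()"
```

```text
t 7.63 tcp plate [[ 52.7 -63.6]] z 9.7 tool y yaw -7.54 F [-0.1 -0.3  0.3]
```

Call:
step_arm(increments=[[[-0.017, 0, -0.02, 0], [0, 0.01, 0, 0], [0, 0.014, 0, 0], [0, 0.014, 0, 0], [-0.001, 0.014, 0, 0], [-0.001, 0.014, 0, 0], [-0.001, 0.014, 0, 0], [-0.001, 0.014, 0, 0]]])

```text
clock: 8.3
position: [0.5481, -0.0707, 0.0175]
orientation: [0.066, 0.998, -0.001, -0.0]
wrist_force: [-4.0, -4.9, 4.5]
width: -0.001
grip_force: 3.6
```

```bash
python3 -c "
from h import *
tcp()"
```

```text
t 8.3 tcp plate [[ 58.4 -41.6]] z 17.5 tool y yaw -7.6 F [-4.  -4.9  4.5]
```

Call:
step_arm(increments=[[[-0.001, 0.016, 0, 0], [0, 0.016, 0, 0], [-0.001, 0.016, 0, 0], [0, 0.016, 0, 0], [-0.001, 0.016, 0, 0], [0, 0.016, 0, 0], [-0.001, 0.016, 0, 0], [0, 0.016, 0, 0]]])

```text
clock: 8.97
position: [0.5521, -0.0407, 0.0174]
orientation: [0.067, 0.998, -0.001, -0.001]
wrist_force: [-4.9, -6.7, 7.0]
width: -0.002
grip_force: 5.2
```

```bash
python3 - <<'E'
from h import *
tcp()
t=bot.get_image('top')[205:325,250:420,::-1];s=bot.get_image('scene')[140:320,230:440,::-1]
cv2.imwrite('pics/c4.png',np.hstack([cv2.resize(t,(440,310),interpolation=cv2.INTER_CUBIC),cv2.resize(s,(360,310),interpolation=cv2.INTER_CUBIC)]))
E
```

```text
t 8.97 tcp plate [[ 58.4 -11.3]] z 17.4 tool y yaw -7.67 F [-4.9 -6.7  7. ]
```

View pics/c4.png

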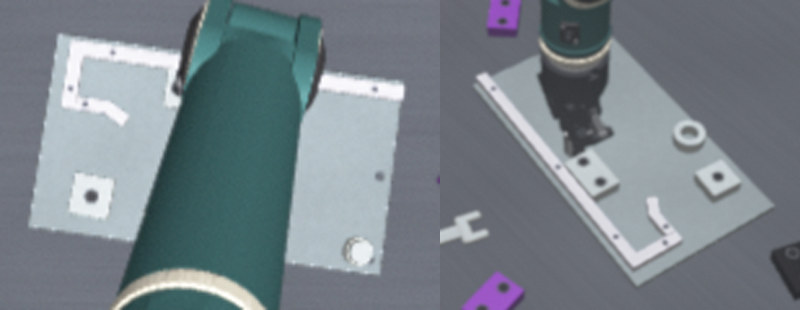

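The scene crop shows the spacer still flush against the rail with the fingertip at its trailing end. I'll keep sliding.

Call:
step_arm(increments=[[[0, 0.018, 0, 0], [0, 0.018, 0.002, 0], [0, 0.018, 0.002, 0], [0, 0.018, 0.002, 0], [0, 0.018, 0, 0], [0, 0.018, 0, 0], [0, 0.018, 0, 0], [0, 0.018, 0, 0]]])

```text
clock: 9.73
position: [0.5563, -0.0098, 0.0171]
orientation: [0.069, 0.998, -0.003, -0.002]
wrist_force: [-10.8, -17.4, 19.9]
width: -0.003
grip_force: 12.5
```

```bash
python3 - <<'E'
from h import *
tcp()
im=bot.get_image('scene')[140:320,230:440,::-1]
cv2.imwrite('pics/c5.png',cv2.resize(im,None,fx=3,fy=3,interpolation=cv2.INTER_CUBIC))
E
```

```text
t 9.73 tcp plate [[58.5 19.9]] z 17.1 tool y yaw -7.86 F [-10.8 -17.4  19.9]
```

View pics/c5.png

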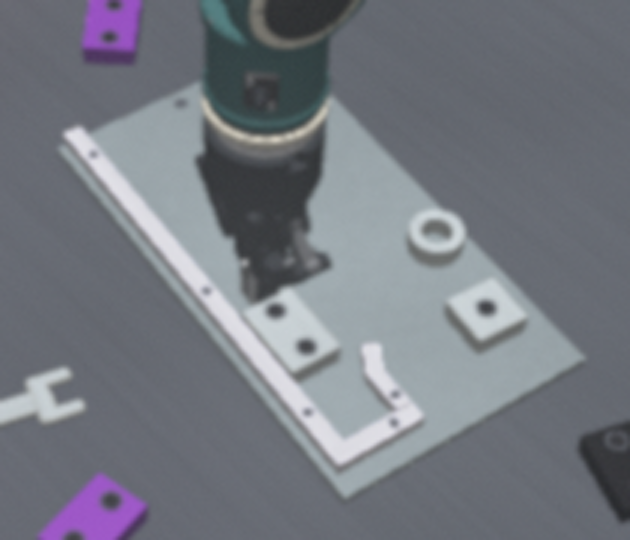

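The spacer is still flush, but the vertical force (20 N) shows the tip dragging down on it. I'll back off to relax, then resume.

Call:
step_arm(increments=[[[0, -0.02, 0, 0], [0, -0.02, 0, 0], [0, -0.01, 0, 0], [0, 0, 0, 0], [0, 0, 0, 0], [0, 0, 0, 0], [0, 0, 0, 0], [0, 0, 0, 0]]])

```text
clock: 10.45
position: [0.5571, -0.0143, 0.0157]
orientation: [0.066, 0.998, 0.0, -0.0]
wrist_force: [0.1, -1.1, 0.4]
width: 0.001
grip_force: 0.0
```

```bash
python3 -c "
from h import *
tcp()"
```

```text
t 10.45 tcp plate [[59.8 15.5]] z 15.7 tool y yaw -7.52 F [ 0.1 -1.1  0.4]
```

Call:
step_arm(increments=[[[0.008, 0, 0, 0], [0, 0.012, 0, 0], [0, 0.012, 0, 0], [0, 0.012, 0, 0], [0, 0.012, 0, 0], [0, 0.012, 0, 0], [0, 0.012, 0, 0], [0, 0.012, 0, 0]]])

```text
clock: 11.12
position: [0.5576, 0.0064, 0.0157]
orientation: [0.066, 0.998, -0.0, -0.0]
wrist_force: [-0.8, -2.9, -0.0]
width: -0.001
grip_force: 1.1
```

```bash
python3 -c "
from h import *
tcp()"
```

```text
t 11.12 tcp plate [[57.7 36.2]] z 15.7 tool y yaw -7.56 F [-0.8 -2.9 -0. ]
```

Call:
step_arm(increments=[[[-0.001, 0.01, 0, 0], [0, 0.01, 0, 0], [-0.001, 0.01, 0, 0], [0, 0.01, 0, 0], [-0.001, 0.01, 0, 0], [0, 0.01, 0, 0], [0, 0.01, 0, 0], [0, 0.01, 0, 0]]])

```text
clock: 11.78
position: [0.5603, 0.0256, 0.0156]
orientation: [0.066, 0.998, -0.0, -0.001]
wrist_force: [-5.0, -3.7, 2.5]
width: -0.002
grip_force: 2.6
```

```bash
python3 - <<'E'
from h import *
tcp()
im=bot.get_image('scene')[140:320,230:440,::-1]
cv2.imwrite('pics/c6.png',cv2.resize(im,None,fx=3,fy=3,interpolation=cv2.INTER_CUBIC))
E
```

```text
t 11.78 tcp plate [[57.8 55.5]] z 15.6 tool y yaw -7.58 F [-5.  -3.7  2.5]
```

View pics/c6.png

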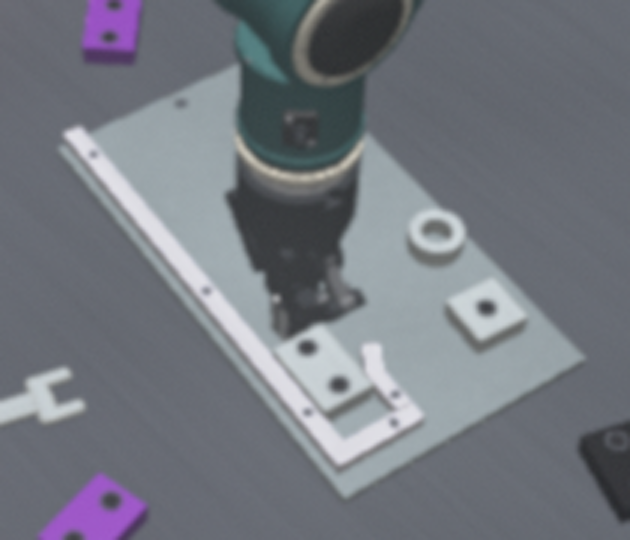

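It is entering the pocket flush, with holes at (307,347) and (339,384) in the crop. I'll carry on gently.

Call:
step_arm(increments=[[[0, 0.01, 0, 0], [0, 0.01, 0, 0], [0, 0.01, 0, 0], [0, 0.01, 0, 0], [0, 0.01, 0, 0], [0, 0.008, 0, 0], [0, 0.008, 0, 0], [0, 0.006, 0, 0]]])

```text
clock: 12.5
position: [0.5627, 0.0435, 0.0156]
orientation: [0.066, 0.998, -0.0, -0.001]
wrist_force: [-4.1, -4.1, 2.2]
width: -0.001
grip_force: 2.6
```

```bash
python3 - <<'E'
from h import *
tcp()
c=bot.camera_info('scene')
print(toplate(px2w(c,[(230+307/3,140+347/3),(230+339/3,140+384/3)],.026),O,TH).round(1))
E
```

```text
t 12.5 tcp plate [[57.8 73.6]] z 15.6 tool y yaw -7.57 F [-4.1 -4.1  2.2]
[[ 59.9  81.3]
 [ 59.7 117.3]]
```

Call:
step_arm(increments=[[[0, 0.006, 0, 0], [0, 0.006, 0, 0], [0, 0.006, 0, 0], [0, 0.004, 0, 0], [0, 0, 0, 0], [0, 0, 0, 0], [0, 0, 0, 0], [0, 0, 0, 0]]])

```text
clock: 13.17
position: [0.5631, 0.0469, 0.0156]
orientation: [0.067, 0.998, -0.001, -0.001]
wrist_force: [-5.2, -8.1, 3.4]
width: -0.001
grip_force: 4.5
```

```bash
python3 -c "
from h import *
tcp()"
```

```text
t 13.17 tcp plate [[57.7 77. ]] z 15.6 tool y yaw -7.65 F [-5.2 -8.1  3.4]
```

Call:
step_arm(increments=[[[0, 0.006, 0, 0], [0, 0.006, 0, 0], [0, 0.006, 0, 0], [0, 0.006, 0, 0], [0, 0, 0, 0], [0, 0, 0, 0], [0, 0, 0, 0], [0, 0, 0, 0]]])

```text
clock: 13.83
position: [0.5631, 0.0474, 0.0156]
orientation: [0.069, 0.998, -0.004, -0.002]
wrist_force: [-7.0, -17.7, 6.5]
width: 0.002
grip_force: 10.3
```

```bash
python3 -c "
from h import *
tcp()"
```

```text
t 13.83 tcp plate [[57.7 77.5]] z 15.6 tool y yaw -7.86 F [ -7.  -17.7   6.5]
```

Call:
step_arm(increments=[[[0, -0.03, 0, 0], [0.004, -0.06, 0, 0], [0.004, -0.06, 0, 0], [0, 0, -0.06, 0], [0.04, 0, -0.12, 0], [0.06, 0, -0.12, 0], [0.06, 0, -0.12, 0], [0, 0, 0, 0]]])

```text
clock: 14.5
position: [0.5202, 0.0254, 0.1258]
orientation: [0.065, 0.998, 0.002, 0.004]
wrist_force: [0.4, 0.1, 0.6]
width: 0.001
grip_force: 0.0
```

```bash
python3 - <<'E'
from h import *
tcp()
c=bot.camera_info('wrist');np.save('w7.npy',c,allow_pickle=True)
w=bot.get_image('wrist')[:,:,::-1]; cv2.imwrite('pics/w7.png',w)
s=bot.get_image('scene')[140:320,230:440,::-1]
cv2.imwrite('pics/c7.png',np.hstack([w[200:420,300:640],cv2.resize(s,(257,220),interpolation=cv2.INTER_CUBIC)]))
E
```

```text
t 14.5 tcp plate [[18.  50.1]] z 125.8 tool y yaw -7.5 F [0.4 0.1 0.6]
```

View pics/c7.png

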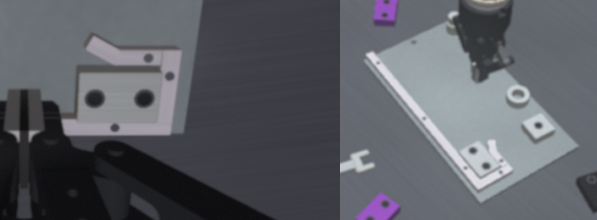

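The spacer sits against the rail and the stop, with holes at (394,298) and (444,298) and the rail screw at (415,328). I'll do a quick numeric check.

```bash
python3 - <<'E'
from h import *
c=np.load('w7.npy',allow_pickle=True).item()
print(toplate(px2w(c,[(394.2,298.5),(444.3,298.5)],.026),O,TH).round(1),toplate(px2w(c,[(415,328)],.02),O,TH).round(1))
g=cv2.cvtColor(cv2.imread('pics/w7.png'),cv2.COLOR_BGR2GRAY)
print(g[285,450:480].tolist());tcp()
print(w2px(c,[[*(O+np.array([[np.cos(TH),-np.sin(TH)],[np.sin(TH),np.cos(TH)]])@p),z] for p,z in [((.05,.150),.02),((.05,.150),.026)]]))
E
```

```text
[[ 59.6 102.4]
 [ 59.7 138.8]] [[ 87.1 121.1]]
[140, 140, 139, 140, 139, 139, 139, 140, 139, 138, 138, 143, 151, 156, 159, 160, 159, 158, 159, 159, 159, 158, 159, 160, 161, 159, 149, 132, 118, 112]
t 14.6 tcp plate [[17.8 49.8]] z 122.3 tool y yaw -7.47 F [ 0.5 -0.6  0.5]
[[458.23136032 282.771249  ]
 [461.19589424 286.07509542]]
```

```bash
python3 -c "
from plant import bot
print(bot.close_job())"
```

```text
the job is handed in; nothing more can be done
None
```

I pushed the spacer flat against the rail close to where it lay, then slid it along the rail into the corner pocket until the stop blocked it. The last picture puts it within about 0.5 mm of home, the hand is clear, and I handed the job in at about 14.6 s on the robot clock; I got no verdict back.

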